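# Find the sewing-machine gearbox with the most play

## Task

Working from the left gearbox to the right one (as seen from the robot), rock each hand crank gently by its knob, first clockwise (seen from above) until you feel the drive resist, then anticlockwise until it resists again, to feel how much free play it has; do not force the drive, and leave the crank at that anticlockwise end. Then take the steel ring from the wooden stand and put it down over the upright pin of the gearbox that has the most free play, to mark it for repair, and let go of it. Leave the spool, screwdriver, jar and oil bottle where they are.

Things in the scene. Friction and masses are not known exactly. Their poses are not given: they have to be found in the camera images.
- unit_a: One of three like grey gearboxes fixed to the table (names follow neither place nor play). Housing 110 mm wide, from x = -50 to 115 mm, top 60 mm above the table, on a 185 x 130 mm foot plate; turned by up to 0.3 rad. Origin: on the crank's vertical turning axis at table height; x from the knob's side (near the robot) to the pin's side, y left, z up.
- unit_b: One of three like grey gearboxes fixed to the table (names follow neither place nor play). Housing 110 mm wide, from x = -50 to 115 mm, top 60 mm above the table, on a 185 x 130 mm foot plate; turned by up to 0.3 rad. Origin: on the crank's vertical turning axis at table height; x from the knob's side (near the robot) to the pin's side, y left, z up.
- unit_c: One of three like grey gearboxes fixed to the table (names follow neither place nor play). Housing 110 mm wide, from x = -50 to 115 mm, top 60 mm above the table, on a 185 x 130 mm foot plate; turned by up to 0.3 rad. Origin: on the crank's vertical turning axis at table height; x from the knob's side (near the robot) to the pin's side, y left, z up.
- knob_a (a point): Centre of the top of unit_a's upright black crank knob: 22 mm diameter, from 84 (top of its flat arm, 18 mm wide) to 120 mm above the table, 75 mm from the turning axis, on its -x side. Light drag (0.5 N at the knob) in free play. Free travel of the knob, end to end: 10 to 36 mm, at least 6 mm more on one gearbox than on the next; the crank starts 2 mm or more from either end.
- knob_b (a point): Centre of the top of unit_b's upright black crank knob: 22 mm diameter, from 84 (top of its flat arm, 18 mm wide) to 120 mm above the table, 75 mm from the turning axis, on its -x side. Light drag (0.5 N at the knob) in free play. Free travel of the knob, end to end: 10 to 36 mm, at least 6 mm more on one gearbox than on the next; the crank starts 2 mm or more from either end.
- knob_c (a point): Centre of the top of unit_c's upright black crank knob: 22 mm diameter, from 84 (top of its flat arm, 18 mm wide) to 120 mm above the table, 75 mm from the turning axis, on its -x side. Light drag (0.5 N at the knob) in free play. Free travel of the knob, end to end: 10 to 36 mm, at least 6 mm more on one gearbox than on the next; the crank starts 2 mm or more from either end.
- drive_a (a point): Point on top of the aluminium flange (70 mm diameter, top 72 mm above the table) under unit_a's crank, 18 mm from the axis on its +x side. Still in free play; past either end of it the flange twists with the crank against a stiff spring, 2.3 N per mm at the knob, and springs back when let go. 2 mm at this point (about 20 N at the knob) is forcing the drive.
- drive_b (a point): Point on top of the aluminium flange (70 mm diameter, top 72 mm above the table) under unit_b's crank, 18 mm from the axis on its +x side. Still in free play; past either end of it the flange twists with the crank against a stiff spring, 2.3 N per mm at the knob, and springs back when let go. 2 mm at this point (about 20 N at the knob) is forcing the drive.
- drive_c (a point): Point on top of the aluminium flange (70 mm diameter, top 72 mm above the table) under unit_c's crank, 18 mm from the axis on its +x side. Still in free play; past either end of it the flange twists with the crank against a stiff spring, 2.3 N per mm at the knob, and springs back when let go. 2 mm at this point (about 20 N at the knob) is forcing the drive.
- pin_a (a point): Foot of the upright steel pin of unit_a, on the housing's top (60 mm above the table), 85 mm from the turning axis on the +x side; pin 12 mm diameter, 35 mm tall.
- pin_b (a point): Foot of the upright steel pin of unit_b, on the housing's top (60 mm above the table), 85 mm from the turning axis on the +x side; pin 12 mm diameter, 35 mm tall.
- pin_c (a point): Foot of the upright steel pin of unit_c, on the housing's top (60 mm above the table), 85 mm from the turning axis on the +x side; pin 12 mm diameter, 35 mm tall.
- ring: Plain steel ring (a short tube): outer diameter 42 mm, hole 27 mm, 34 mm tall, about 0.12 kg, standing upright on the wooden stand. Origin: centre of its underside.
- stand: Fixed wooden block 80 x 80 mm, 60 mm tall, beyond either the left or the right gearbox; origin at the centre of its underside.
- tray: Fixed grey tray of bobbins, 90 x 90 mm, 35 mm tall, on the side opposite to the stand; origin at the centre of its underside. Not needed.
- spool: Bystander: loose blue thread spool, 40 mm diameter, 48 mm tall; origin under its centre.
- driver: Bystander: loose screwdriver about 140 mm long lying on the table; origin under its middle.
- jar: Bystander: loose jar, 56 mm diameter, 75 mm tall, at the left or right side; origin under its centre.
- oiler: Bystander: loose white oil bottle, 40 mm diameter, 100 mm tall, at the left or right side; origin under its centre.
There are look-alikes about, which are no part of the job. What is shaped like the unit_b but yellow is not meant.

How it is judged (in metres and radians):
On the way, in this order (a step that is already met when the one before it is completed fails the run):
1. the left gearbox's crank has been turned clockwise through its free play until the drive resists (about 3 N at the knob) (((world y of unit_a above 0.105 m and y of drive_a in the frame of unit_a below -0.00025 m) or (world y of unit_b above 0.105 m and y of drive_b in the frame of unit_b below -0.00025 m) or (world y of unit_c above 0.105 m and y of drive_c in the frame of unit_c below -0.00025 m))), for 0.05 s.
2. the left gearbox's crank has been turned anticlockwise through its free play until the drive resists (about 3 N at the knob) (((world y of unit_a above 0.105 m and y of drive_a in the frame of unit_a above 0.00025 m) or (world y of unit_b above 0.105 m and y of drive_b in the frame of unit_b above 0.00025 m) or (world y of unit_c above 0.105 m and y of drive_c in the frame of unit_c above 0.00025 m))), for 0.05 s.
3. the middle gearbox's crank has been turned clockwise through its free play until the drive resists (about 3 N at the knob) (((world y of unit_a between -0.105 and 0.105 m and y of drive_a in the frame of unit_a below -0.00025 m) or (world y of unit_b between -0.105 and 0.105 m and y of drive_b in the frame of unit_b below -0.00025 m) or (world y of unit_c between -0.105 and 0.105 m and y of drive_c in the frame of unit_c below -0.00025 m))), for 0.05 s.
4. the middle gearbox's crank has been turned anticlockwise through its free play until the drive resists (about 3 N at the knob) (((world y of unit_a between -0.105 and 0.105 m and y of drive_a in the frame of unit_a above 0.00025 m) or (world y of unit_b between -0.105 and 0.105 m and y of drive_b in the frame of unit_b above 0.00025 m) or (world y of unit_c between -0.105 and 0.105 m and y of drive_c in the frame of unit_c above 0.00025 m))), for 0.05 s.
5. the right gearbox's crank has been turned clockwise through its free play until the drive resists (about 3 N at the knob) (((world y of unit_a below -0.105 m and y of drive_a in the frame of unit_a below -0.00025 m) or (world y of unit_b below -0.105 m and y of drive_b in the frame of unit_b below -0.00025 m) or (world y of unit_c below -0.105 m and y of drive_c in the frame of unit_c below -0.00025 m))), for 0.05 s.
6. the right gearbox's crank has been turned anticlockwise through its free play until the drive resists (about 3 N at the knob) (((world y of unit_a below -0.105 m and y of drive_a in the frame of unit_a above 0.00025 m) or (world y of unit_b below -0.105 m and y of drive_b in the frame of unit_b above 0.00025 m) or (world y of unit_c below -0.105 m and y of drive_c in the frame of unit_c above 0.00025 m))), for 0.05 s.
7. only then, the ring is down over the pin of the gearbox with the most free play (only its crank can stay with the knob over 16.5 mm right of the housing's middle line) (((horizontal distance between ring and pin_a below 0.008 m and height (world z) of ring between 0.056 and 0.063 m and angle between ring's own z axis and vertical below 0.1 rad and y of knob_a in the frame of unit_a below -0.0165 m) or (horizontal distance between ring and pin_b below 0.008 m and height (world z) of ring between 0.056 and 0.063 m and angle between ring's own z axis and vertical below 0.1 rad and y of knob_b in the frame of unit_b below -0.0165 m) or (horizontal distance between ring and pin_c below 0.008 m and height (world z) of ring between 0.056 and 0.063 m and angle between ring's own z axis and vertical below 0.1 rad and y of knob_c in the frame of unit_c below -0.0165 m))), for 0.2 s.
At the end, for the whole second after the job is handed in: The ring is released, at rest, upright (0.1 rad), seated (3 mm) over the pin (8 mm) of the gearbox with the most play, whose knob stays over 16.5 mm right of its housing's middle line (only that one can); all three cranks are left anticlockwise, knobs over 5.5 mm right of the line (((horizontal distance between ring and pin_a below 0.008 m and height (world z) of ring between 0.056 and 0.063 m and angle between ring's own z axis and vertical below 0.1 rad and y of knob_a in the frame of unit_a below -0.0165 m) or (horizontal distance between ring and pin_b below 0.008 m and height (world z) of ring between 0.056 and 0.063 m and angle between ring's own z axis and vertical below 0.1 rad and y of knob_b in the frame of unit_b below -0.0165 m) or (horizontal distance between ring and pin_c below 0.008 m and height (world z) of ring between 0.056 and 0.063 m and angle between ring's own z axis and vertical below 0.1 rad and y of knob_c in the frame of unit_c below -0.0165 m)) and y of knob_a in the frame of unit_a below -0.0055 m and y of knob_b in the frame of unit_b below -0.0055 m and y of knob_c in the frame of unit_c below -0.0055 m and linear speed of ring below 0.02 m/s); the robot touches nothing.
It fails at once if a drive is forced: its flange point is twisted 2 mm out of place (about 20 N at the knob) (distance of any of drive_a, drive_b, drive_c from where it was at the start of the episode above 0.002 m).
It fails at once if the spool, screwdriver, jar or oil bottle is moved by more than 20 mm (distance of any of spool, driver, jar, oiler from where it was at the start of the episode above 0.02 m).
It also fails if it takes over 72 s, if anything falls off the work surface, if the arm or the gripper's body presses on something with over 40 N, if the wrist force passes 120 N, or if a joint passes its speed limit or range.

## Robot

A 6-joint arm with a two-finger parallel gripper is mounted at the origin on the work surface. World frame = base frame: x ahead of the robot, y to its left, z up, the work surface at z = 0. Lengths are in mm, angles in rad, forces in N, time in s.
With the tool pointing down it reaches from about 275 to 750 mm from the base axis. Payload 10.2 kg.
Tool frame: the origin (TCP) lies midway between the tips of the shut fingers; the grasp point (between the pads) lies 19 mm behind it; z points along the fingers, y is the direction in which the jaws open and shut (so a half turn about z gives the same grasp; the last joint's range is limited). The gripper opens to 85 mm and grips with 20 to 120 N. Pads are 22 mm wide; open, the fingers measure 114 mm over their backs; the gripper's body (76 mm by 85 mm) begins 54 mm behind the grasp point. The pads swing forward as they close: fully open they stand 13 mm farther back than shut.
Start: joints at [1.12, 0.313, 1.498, -0, 1.331, -0.223], TCP at [118.576, 511.44, 231.294] pointing down, gripper open.
Joint ranges: [-2.94, 2.94], [-0.97, 2.17], [0.19, 2.56], [-1.23, 4.37], [0.02, 3.11], [-2.88, 2.88]. Speed limits (rad/s): [2.39, 2.39, 3.01, 3.14, 3.14, 3.14].

## Interface

Orientations are given as a unit quaternion [w, x, y, z].
In Python, from rig import sense, optics, ctrl gives the robot as it stands.
- The arm moves only by the tool play_rows, never from a script. Its argument "plan" is a list of rows, each a list of 7 numbers: the shift along the world's x, y, z in mm, then the turn, a rotation vector about the world's x, y, z in rad, then the opening, from -1 (shut) to 1 (fully open), so that 0 is half open. A call has 1 to 5 rows; each row shifts and turns the pose as measured when the row begins; what a row does not reach is not made up. A row lasts 1/12 s, in which the tool goes at most 41.7 mm and 7.16 degrees, less where a joint would pass 70% of its speed; a pose out of reach is approached as far as the arm can. A call is refused whole if a number of a shift passes 41.7 or a number of a turn 0.125, either way. A call with a gripper value outside its range is refused whole. The fingers move at their own pace and stop on an object; "grip_force" is the grip in N (left out, the last holds). Time passes only in rows, so rows that do not move let the fingers close. It gives the time, the measured TCP pose, the force and the opening at its end, in the units of the state.
- sense(): the state, without advancing time (a new reading comes with each control period).
- optics.capture(name): name is "scene" or "side" or "wrist"; returns a dict with "img" (420x560x3 uint8, blue, green, red), "fx", "fy", "cx", "cy" (pixels), "world_to_cam" (4x4, takes a point from world to camera coordinates). Camera axes: x right, y up, looking along -z (the intrinsics and any distortion apply to the point x, -y, -z); pixel columns grow to the right and rows downward; lengths in mm; the calibration is good to about 2 mm. A picture is of the moment at which its call begins. There is no depth.
- ctrl.finish_job(): hands the job in, once; it reports no verdict.
The state is a dict: "time_s": time; "joints": joint angles; "dq": joint speeds; "tau": joint torques, N m; "eef_pos": TCP position; "ee_rot": TCP orientation; "force": force on the tool from outside, world axes, zero at the start; "wrist_torque": the same for the moment, N m; "grip_width": opening from 0.0 (shut) to 1.0 (fully open).
Only numpy, scipy, OpenCV 4.12 (cv2) and the standard library are available. Lean on these libraries where they do the work, as an engineer would, in place of code of your own. Each camera call takes 0.05 s, during which the arm holds its last target. There are 200 camera calls.

## Working session

There is one attempt and no reset: what is moved stays moved. The work goes in short steps, Python scripts to look and compute and a tool call to move; the robot and the scene stay as the last step left them, time stands still between calls to the robot, and variables do not carry over. Pictures are saved under pics/ and viewed, about 8 in all and at most 12, crops included, and the job is handed in when it is done.

Besides the shell and the picture viewer there is one more tool, called after ">>>" as name(argument=value, ...), one argument or row to a line, values as JSON. play_rows: Moves the arm, as the interface text tells. Its arguments: {"type":"object","properties":{"plan":{"type":"array"},"grip_force":{"type":"number"}},"required":["plan"]}

```bash
mkdir -p pics; ls; cat > h.py <<'E'
import numpy as np,cv2
from rig import sense,optics,ctrl
def cap(n,f=None):
    c=optics.capture(n)
    if f: cv2.imwrite('pics/'+f,c['img'])
    return c
def proj(c,P):
    P=np.atleast_2d(P).astype(float);M=np.array(c['world_to_cam'])
    q=P@M[:3,:3].T+M[:3,3]
    return np.c_[c['fx']*q[:,0]/-q[:,2]+c['cx'],c['fy']*-q[:,1]/-q[:,2]+c['cy']]
def ray(c,u,v,z):
    M=np.array(c['world_to_cam']);R=M[:3,:3];o=-R.T@M[:3,3]
    d=R.T@np.array([(u-c['cx'])/c['fx'],-(v-c['cy'])/c['fy'],-1])
    return o+d*(z-o[2])/d[2]
def st():
    s=sense()
    for k in s: print(k,np.round(s[k],3))
E
python3 - <<'E'
from h import *
st()
for n in('scene','side'):
    c=cap(n,n+'0.png');print(n,c['fx'],c['fy'],c['cx'],c['cy'],np.round(c['world_to_cam'],3).tolist(),[k for k in c])
E
```

```text
pics
time_s 0.0
joints [ 1.12   0.313  1.498 -0.     1.331 -0.223]
dq [-0.     0.002  0.003 -0.001 -0.    -0.002]
tau [-1.0000e-03 -4.1227e+01 -2.5974e+01 -0.0000e+00  4.0000e-03  0.0000e+00]
eef_pos [118.455 511.209 230.749]
ee_rot [-0.     0.114  0.994 -0.001]
force [ 0.436  0.39  -0.894]
wrist_torque [0.017 0.006 0.044]
grip_width 1.002
scene 405.4832641324507 405.4832641324507 281.75756039668505 202.81586862005298 [[-0.192, 0.981, 0.005, -8.21], [-0.799, -0.159, 0.58, 309.23], [0.57, 0.107, 0.815, -1465.288], [0.0, 0.0, 0.0, 1.0]] ['img', 'fx', 'fy', 'cx', 'cy', 'world_to_cam']
side 420.55338167692634 420.55338167692634 280.668501339033 205.969304069457 [[0.928, -0.373, 0.016, -385.765], [0.275, 0.711, 0.647, -251.058], [-0.252, -0.596, 0.762, -1055.962], [0.0, 0.0, 0.0, 1.0]] ['img', 'fx', 'fy', 'cx', 'cy', 'world_to_cam']
```

View pics/scene0.png

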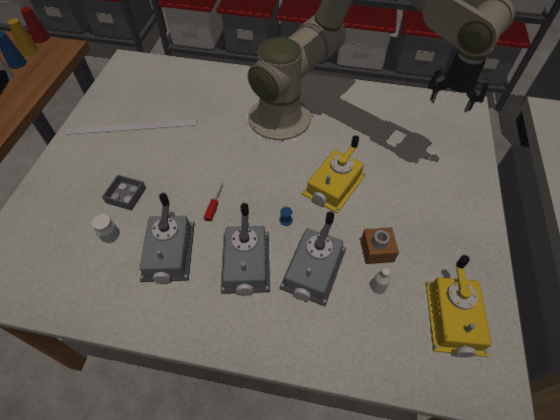

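View pics/side0.png

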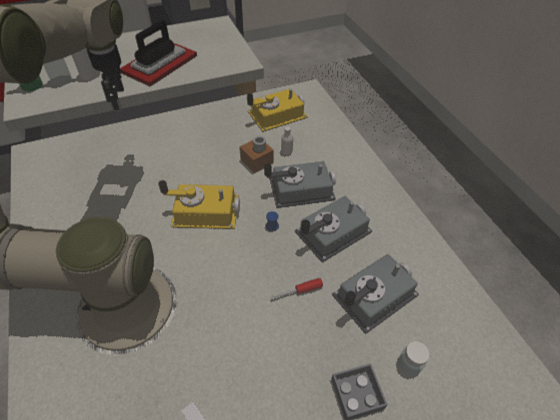

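The scene view faces the robot, so world left is image right. The grey gearboxes are at about (315,265) left, (245,257) middle and (167,245) right. The stand with the ring is at (380,243). Yellow decoys at (335,178) and (460,315) are not to be used; the spool is at (286,215) and the oil bottle at (383,279). I'll take a close crop next.

```bash
python3 - <<'E'
import cv2
a=cv2.imread('pics/scene0.png')[185:305,135:405];cv2.imwrite('pics/sc.png',cv2.resize(a,(810-20,351),interpolation=cv2.INTER_CUBIC))
a=cv2.imread('pics/side0.png')[130:330,230:430];cv2.imwrite('pics/sd.png',cv2.resize(a,(600,600),interpolation=cv2.INTER_CUBIC))
E
```

```text
(no output)
```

View pics/sc.png

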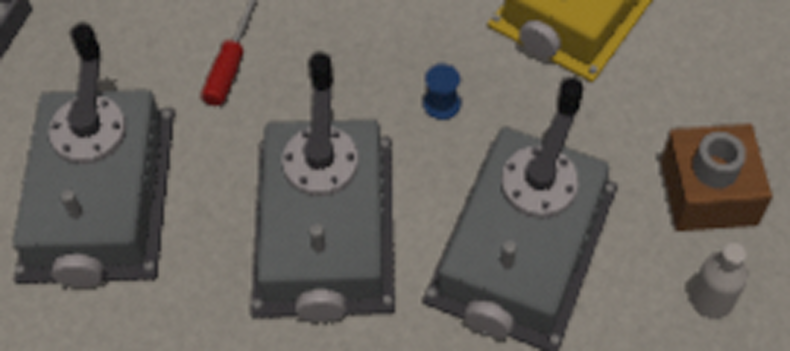

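View pics/sd.png

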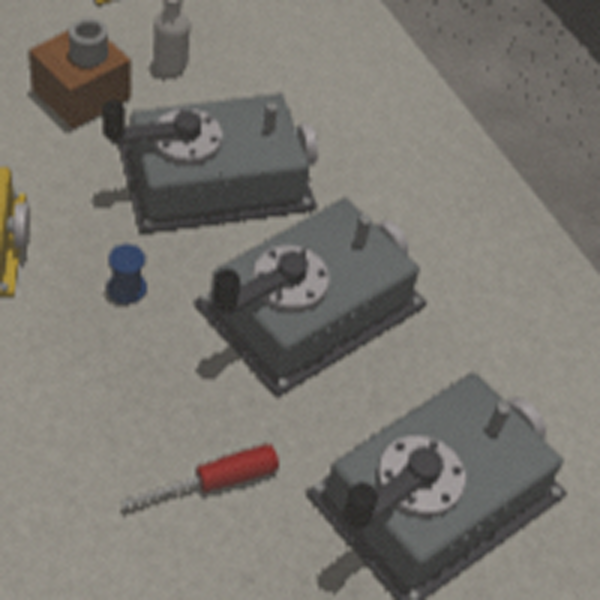

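```bash
python3 - <<'E'
from h import *
cs,cd=cap('scene'),cap('side')
S=lambda u,v,z:ray(cs,135+u/2.926-.3,185+v/2.925-.3,z)[:2]
D=lambda u,v,z:ray(cd,230+u/3-.3,130+v/3-.3,z)[:2]
T={'L':[(572,87),(540,181),(509,245),(507,262),(113,106),(188,136),(271,108),(268,130)],
'M':[(320,60),(320,158),(317,230),(317,248),(228,275),(291,277),(366,217),(359,246)],
'R':[(83,32),(87,126),(68,196),(73,213),(362,490),(422,474),(504,405),(492,435)]}
for k,p in T.items():
    a=[S(*p[i],z) for i,z in enumerate((120,72,95,60))];b=[D(*p[4+i],z) for i,z in enumerate((120,72,95,60))]
    for n,x,y in zip(('knob','axis','pint','pinf'),a,b): print(k,n,x.round(1),y.round(1),((x+y)/2).round(1))
    m=[(x+y)/2 for x,y in zip(a,b)];pin=(m[2]+m[3])/2;d=pin-m[1];e=m[0]-m[1]
    th=np.arctan2(d[1],d[0]);print('yaw',th.round(3),np.hypot(*d),'knobr',np.hypot(*e),'knob y in unit',(-np.sin(th)*e[0]+np.cos(th)*e[1]).round(1))
print('ring',S(722,153,94),D(89,27,94))
E
```

```text
L knob [466.8 230.1] [465. 231.] [465.9 230.5]
L axis [541.5 215.2] [537.  210.5] [539.2 212.8]
L pint [621.5 197.8] [619.9 196.2] [620.7 197. ]
L pinf [620.7 198. ] [621.6 199.8] [621.1 198.9]
yaw -0.18 83.00774471705294 knobr 75.45710218183115 knob y in unit 4.3
M knob [482.4  -1.5] [483.9   0.9] [ 4.831e+02 -3.000e-01]
M axis [557.   13.8] [554.6  11.5] [555.8  12.7]
M pint [639.6  33.7] [640.3  34.5] [639.9  34.1]
M pinf [640.   31.2] [636.   29.8] [638.   30.5]
yaw 0.232 85.46950909142231 knobr 73.81892727073999 knob y in unit 4.1
R knob [ 494.6 -226.6] [ 493.9 -225.1] [ 494.3 -225.8]
R axis [ 565.8 -207.6] [ 564.8 -209.2] [ 565.3 -208.4]
R pint [ 649.9 -187.9] [ 649.4 -187.7] [ 649.6 -187.8]
R pinf [ 649.1 -192.5] [ 643.5 -193.3] [ 646.3 -192.9]
yaw 0.215 84.60449117504338 knobr 73.12854647954094 knob y in unit -1.9
ring [493.62844789 371.86825657] [492.8776855 376.8900847]
```

The two views agree within about 4 mm. The left knob is near (466,230), the middle near (483,0), the right near (494,-226) and the ring near (493,374). I'll move above the left knob.

>>> play_rows(
  plan=[
    [31, -25, 0, 0, 0, 0.01, 0.2],
    [31, -25, 0, 0, 0, 0.01, 0.2],
    [31, -25, 0, 0, 0, 0.01, 0.2],
    [31, -25, 0, 0, 0, 0.01, 0.2],
    [31, -25, 0, 0, 0, 0.01, 0.2],
  ],
  grip_force=30,
)

```text
time_s: 0.62
eef_pos: [272.5, 384.2, 229.9]
ee_rot: [-0.001, 0.081, 0.997, -0.0]
force: [1.7, 0.4, 0.3]
grip_width: 0.6
```

>>> play_rows(
  plan=[
    [31, -25, -10, 0, 0, 0, 0.2],
    [31, -25, -10, 0, 0, 0, 0.2],
    [31, -25, -10, 0, 0, 0, 0.2],
    [31, -25, -10, 0, 0, 0, 0.2],
    [31, -25, -10, 0, 0, 0, 0.2],
  ],
)

```text
time_s: 1.03
eef_pos: [429.7, 255.5, 181.7]
ee_rot: [0.001, 0.081, 0.997, 0.001]
force: [0.2, 1.1, 0.8]
grip_width: 0.6
```

>>> play_rows(
  plan=[
    [18, -12, -10, 0, 0, 0, 0.2],
    [18, -13, -10, 0, 0, -0.02, 0.2],
    [0, 0, -10, 0, 0, 0, 0.2],
    [0, 0, 0, 0, 0, 0, 0.2],
  ],
)

```text
time_s: 1.37
eef_pos: [471.5, 222.9, 147.6]
ee_rot: [-0.0, 0.096, 0.995, 0.0]
force: [-0.4, -0.3, -0.8]
grip_width: 0.602
```

```bash
python3 - <<'E'
from h import *
c=cap('wrist','w1.png');s=sense();print(s['eef_pos'],s['ee_rot'],s['force'])
print(proj(c,[[466,230.5,120],[539,213,72],[s['eef_pos'][0],s['eef_pos'][1],120]]).round())
E
```

```text
[471.77097781 223.2332075  148.673422  ] [7.28771628e-04 9.56079236e-02 9.95418659e-01 5.35990698e-04] [ 0.06392202 -0.46178724  0.74860717]
[[293. 242.]
 [285. 311.]
 [281. 254.]]
```

View pics/w1.png

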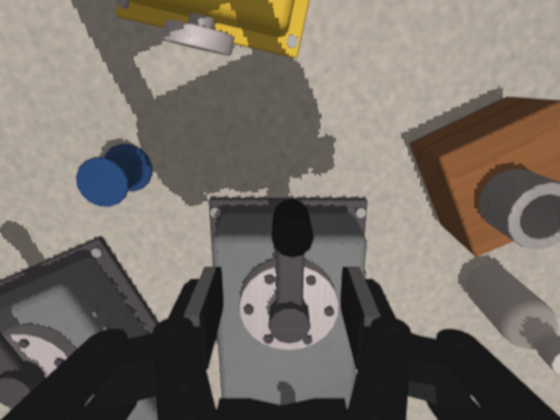

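The wrist view shows the left knob top at about (292,238), against a predicted (293,242), so the estimate holds. The ring is at (540,215) on the stand. I'll descend and close on the knob.

>>> play_rows(
  plan=[
    [-6, 7.5, 0, 0, 0, 0, 0.2],
    [0, 0, -20, 0, 0, 0, 0.1],
    [0, 0, -20, 0, 0, 0, 0.1],
    [0, 0, -15, 0, 0, 0, 0.1],
    [0, 0, 0, 0, 0, 0, 0.1],
  ],
)

```text
time_s: 1.83
eef_pos: [462.2, 237.0, 96.3]
ee_rot: [0.004, 0.092, 0.996, 0.002]
force: [-0.1, 0.0, -0.1]
grip_width: 0.553
```

>>> play_rows(
  plan=[
    [0, 0, 0, 0, 0, 0, -0.2],
    [0, 0, 0, 0, 0, 0, -0.6],
    [0, 0, 0, 0, 0, 0, -0.6],
    [0, 0, 0, 0, 0, 0, -0.6],
    [0, 0, 0, 0, 0, 0, -0.6],
  ],
  grip_force=20,
)

```text
time_s: 2.25
eef_pos: [461.1, 239.1, 98.6]
ee_rot: [0.005, 0.09, 0.996, 0.002]
force: [3.6, -1.3, -10.9]
grip_width: 0.245
```

```bash
python3 - <<'E'
from h import *
st()
c=cap('wrist','w2.png')
st()
E
```

```text
time_s 2.25
joints [ 0.253  0.441  1.69  -0.     0.999 -1.137]
dq [-0.     0.001  0.002 -0.005 -0.004  0.003]
tau [ 1.4680e+00 -4.8203e+01 -2.3764e+01  3.2500e-01  6.5000e-01 -3.7000e-02]
eef_pos [461.134 239.095  98.648]
ee_rot [0.005 0.09  0.996 0.002]
force [  3.627  -1.269 -10.916]
wrist_torque [-0.16  -0.443 -0.047]
grip_width 0.245
time_s 2.3
joints [ 0.253  0.441  1.69  -0.     0.999 -1.137]
dq [-0.002  0.001 -0.001  0.004  0.003 -0.002]
tau [ 1.4940e+00 -4.8135e+01 -2.3725e+01  3.7300e-01  6.3800e-01 -3.0000e-02]
eef_pos [461.124 239.111  98.643]
ee_rot [0.005 0.09  0.996 0.002]
force [  3.085  -1.486 -12.379]
wrist_torque [-0.158 -0.504  0.01 ]
grip_width 0.246
```

>>> play_rows(
  plan=[
    [1, 2.8, 0, 0, 0, 0, -0.6],
    [1, 2.8, 0, 0, 0, 0, -0.6],
  ],
)

```text
time_s: 2.47
eef_pos: [461.9, 243.0, 98.4]
ee_rot: [0.004, 0.091, 0.996, -0.0]
force: [-1.9, -10.7, -3.0]
grip_width: 0.241
```

```bash
cat >> h.py <<'E'
U={'L':(539.5,212.8,-.18),'M':(555.8,12.7,.232),'R':(565.3,-208.4,.215)}
def un(k):
    s=sense();x,y,t=U[k];R=np.array([[np.cos(t),np.sin(t)],[-np.sin(t),np.cos(t)]])
    p=R@(np.array(s['eef_pos'][:2])-[x,y]);f=R@np.array(s['force'][:2])
    print(k,'t',s['time_s'],'unit xy',p.round(1),'r',np.hypot(*p).round(1),'F',f.round(1),'z',np.round(s['eef_pos'][2],1),'Fz',np.round(s['force'][2],1),'grip',np.round(s['grip_width'],3))
    a=np.arctan2(p[1],-p[0]);d=R.T@[np.sin(a),np.cos(a)];print('cw dir',d.round(3),'yaw',np.round(2*np.arctan2(s['ee_rot'][1],s['ee_rot'][2]),3))
E
python3 -c "from h import *;un('L')"
```

```text
L t 2.4667 unit xy [-81.7  15.9] r 83.3 F [  0.  -10.9] z 98.4 Fz -3.0 grip 0.241
cw dir [0.363 0.932] yaw 0.181
```

```bash
python3 -c "
from h import *
cap('wrist');un('L');cap('wrist','w3.png');un('L')"
```

```text
L t 2.5167 unit xy [-81.7  16. ] r 83.2 F [ -0.5 -10.5] z 98.5 Fz -4.8 grip 0.249
cw dir [0.364 0.931] yaw 0.181
L t 2.5667 unit xy [-81.7  15.8] r 83.2 F [ -0.3 -10.3] z 98.5 Fz -4.3 grip 0.247
cw dir [0.363 0.932] yaw 0.181
```

View pics/w3.png

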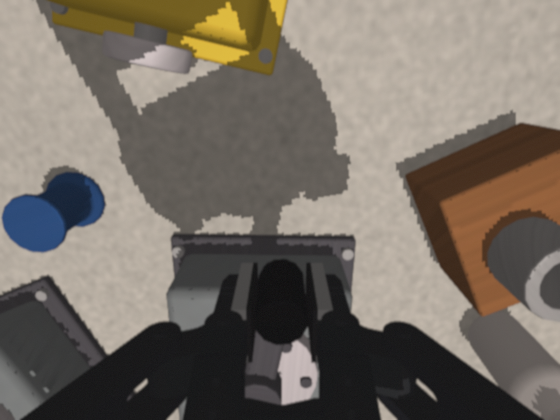

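>>> play_rows(
  plan=[
    [0.7, -4.2, 0, 0, 0, 0, -0.6],
    [0.7, -4.2, 0, 0, 0, 0, -0.6],
    [0.7, -4.2, 0, 0, 0, 0, -0.6],
    [0.7, -4.2, 0, 0, 0, 0, -0.6],
    [0.7, -4.2, 0, 0, 0, 0, -0.6],
  ],
)

```text
time_s: 2.98
eef_pos: [459.9, 225.0, 98.8]
ee_rot: [-0.003, 0.089, 0.996, 0.001]
force: [-1.7, 3.8, -7.3]
grip_width: 0.247
```

```bash
python3 -c "
from h import *
un('L')"
```

```text
L t 2.9833 unit xy [-80.5  -2.3] r 80.5 F [-2.4  3.4] z 98.8 Fz -7.3 grip 0.247
cw dir [0.151 0.988] yaw 0.179
```

>>> play_rows(
  plan=[
    [0.5, -3, 0, 0, 0, 0, -0.6],
    [0.5, -3, 0, 0, 0, 0, -0.6],
  ],
)

```text
time_s: 3.15
eef_pos: [460.2, 219.0, 98.8]
ee_rot: [-0.004, 0.089, 0.996, 0.001]
force: [-4.1, 4.6, -6.6]
grip_width: 0.244
```

```bash
python3 -c "
from h import *
un('L');cap('wrist');un('L')"
```

```text
L t 3.15 unit xy [-79.1  -8.1] r 79.5 F [-4.8  3.8] z 98.8 Fz -6.6 grip 0.244
cw dir [0.078 0.997] yaw 0.178
L t 3.2 unit xy [-78.9  -8.6] r 79.4 F [-4.9  1.3] z 98.7 Fz -6.7 grip 0.246
cw dir [0.072 0.997] yaw 0.178
```

>>> play_rows(
  plan=[
    [0, -3, 0, 0, 0, 0, -0.6],
    [0, -3, 0, 0, 0, 0, -0.6],
    [0, -3, 0, 0, 0, 0, -0.6],
  ],
)

```text
time_s: 3.45
eef_pos: [460.7, 209.2, 98.9]
ee_rot: [-0.003, 0.089, 0.996, 0.001]
force: [-1.8, 3.3, -5.5]
grip_width: 0.247
```

```bash
python3 -c "
from h import *
un('L');cap('wrist');un('L')"
```

```text
L t 3.45 unit xy [-76.9 -17.7] r 78.9 F [-2.4  2.9] z 98.9 Fz -5.5 grip 0.247
cw dir [-0.046  0.999] yaw 0.178
L t 3.5 unit xy [-76.9 -18.1] r 79.0 F [-1.2  3.6] z 98.9 Fz -7.7 grip 0.25
cw dir [-0.051  0.999] yaw 0.178
```

>>> play_rows(
  plan=[
    [0.2, -2, 0, 0, 0, 0, -0.6],
    [0.2, -2, 0, 0, 0, 0, -0.6],
  ],
)

```text
time_s: 3.67
eef_pos: [461.2, 204.6, 99.0]
ee_rot: [-0.003, 0.089, 0.996, 0.002]
force: [-4.7, 6.1, -4.9]
grip_width: 0.245
```

```bash
python3 -c "
from h import *
un('L');cap('wrist');un('L')"
```

```text
L t 3.6667 unit xy [-75.6 -22. ] r 78.7 F [-5.8  5.2] z 99.0 Fz -4.9 grip 0.245
cw dir [-0.104  0.995] yaw 0.178
L t 3.7167 unit xy [-75.6 -22.2] r 78.8 F [-2.7  5.5] z 99.0 Fz -6.3 grip 0.246
cw dir [-0.105  0.994] yaw 0.179
```

>>> play_rows(
  plan=[
    [0.3, -3, 0, 0, 0, 0, -0.6],
  ],
)

```text
time_s: 3.8
eef_pos: [461.2, 202.2, 99.1]
ee_rot: [-0.004, 0.089, 0.996, 0.002]
force: [-3.5, 12.9, -7.1]
grip_width: 0.251
```

```bash
python3 -c "
from h import *
un('L');cap('wrist');un('L')"
```

```text
L t 3.8 unit xy [-75.1 -24.4] r 79.0 F [-5.7 12.1] z 99.1 Fz -7.1 grip 0.251
cw dir [-0.134  0.991] yaw 0.179
L t 3.85 unit xy [-75.1 -24.7] r 79.0 F [-4.  10.5] z 99.0 Fz -6.6 grip 0.253
cw dir [-0.137  0.991] yaw 0.179
```

The left crank reached both ends, with about 31 mm of travel. I'll relieve the spring, release and rise.

>>> play_rows(
  plan=[
    [-0.5, 4, 0, 0, 0, 0, -0.6],
    [0, 0, 0, 0, 0, 0, -0.4],
    [0, 0, 0, 0, 0, 0, 0],
    [0, 0, 0, 0, 0, 0, 0.1],
  ],
)

```text
time_s: 4.18
eef_pos: [462.6, 205.0, 101.1]
ee_rot: [-0.001, 0.09, 0.996, 0.002]
force: [0.3, -0.6, -0.5]
grip_width: 0.551
```

```bash
python3 -c "
from h import *
un('L')"
```

```text
L t 4.1833 unit xy [-74.3 -21.5] r 77.3 F [ 0.4 -0.5] z 101.1 Fz -0.5 grip 0.551
cw dir [-0.101  0.995] yaw 0.18
```

>>> play_rows(
  plan=[
    [0, 0, 30, 0, 0, 0, 0.1],
    [0, 0, 28, 0, 0, 0, 0.1],
    [4, -35, 0, 0, 0, 0.1, 0.1],
    [4, -35, 0, 0, 0, 0.1, 0.1],
    [4, -35, 0, 0, 0, 0.1, 0.1],
  ],
)

```text
time_s: 4.6
eef_pos: [476.3, 99.7, 164.8]
ee_rot: [0.003, -0.067, 0.998, 0.001]
force: [0.3, -0.2, 0.3]
grip_width: 0.551
```

>>> play_rows(
  plan=[
    [4, -35, 0, 0, 0, 0.1, 0.1],
    [4, -35, 0, 0, 0, 0, 0.1],
    [0, -20, 0, 0, 0, 0, 0.1],
    [0, 0, 0, 0, 0, 0, 0.1],
  ],
)

```text
time_s: 4.93
eef_pos: [486.5, -1.5, 168.2]
ee_rot: [0.007, -0.12, 0.993, -0.002]
force: [0.2, -0.2, 0.9]
grip_width: 0.551
```

```bash
python3 - <<'E'
from h import *
c=cap('wrist','w4.png');un('M')
print(sense()['eef_pos'],proj(c,[[483,0,120],[555.8,12.7,72],[465,208,120]]).round())
E
```

```text
M t 4.9833 unit xy [-70.4   3.4] r 70.5 F [ 0.6 -0.5] z 168.2 Fz 0.1 grip 0.551
cw dir [-0.183  0.983] yaw -0.241
[ 4.86520465e+02 -1.74758377e-01  1.68243975e+02] [[285. 231.]
 [278. 295.]
 [633. 281.]]
```

View pics/w4.png

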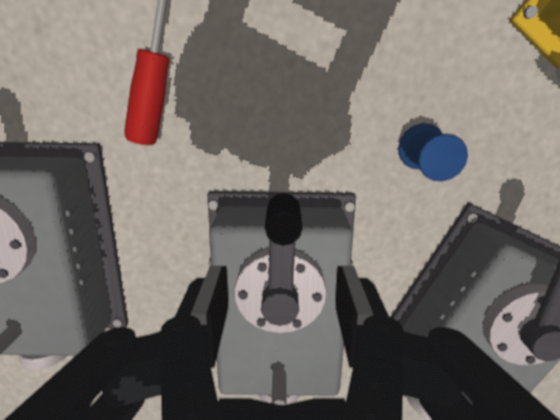

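>>> play_rows(
  plan=[
    [-2, 0, -15, 0, 0, 0, 0.1],
    [0, 0, -20, 0, 0, 0, 0.1],
    [0, 0, -20, 0, 0, 0, 0.1],
    [0, 0, -14, 0, 0, 0, 0.1],
    [0, 0, 0, 0, 0, 0, 0.1],
  ],
)

```text
time_s: 5.4
eef_pos: [486.1, 2.1, 99.7]
ee_rot: [0.011, -0.12, 0.993, -0.003]
force: [-1.1, 0.4, 0.8]
grip_width: 0.548
```

```bash
python3 -c "
from h import *
un('M')"
```

```text
M t 5.4 unit xy [-70.2   5.7] r 70.5 F [-1.   0.7] z 99.7 Fz 0.8 grip 0.548
cw dir [-0.15   0.989] yaw -0.241
```

>>> play_rows(
  plan=[
    [-3, -1, -6, 0, 0, 0, 0.1],
    [-1, -1, -1, 0, 0, 0, -0.2],
    [0, 0, 0, 0, 0, 0, -0.6],
    [0, 0, 0, 0, 0, 0, -0.6],
    [0, 0, 0, 0, 0, 0, -0.6],
  ],
)

```text
time_s: 5.82
eef_pos: [482.6, 1.6, 94.2]
ee_rot: [0.013, -0.121, 0.993, -0.004]
force: [3.6, -0.7, -9.6]
grip_width: 0.249
```

```bash
python3 -c "
from h import *
un('M')"
```

```text
M t 5.8167 unit xy [-73.8   6. ] r 74.0 F [ 3.3 -1.5] z 94.2 Fz -9.6 grip 0.249
cw dir [-0.151  0.989] yaw -0.243
```

Gripped. Now clockwise in small steps.

>>> play_rows(
  plan=[
    [-0.4, 2.5, 0, 0, 0, 0, -0.6],
    [-0.4, 2.5, 0, 0, 0, 0, -0.6],
  ],
)

```text
time_s: 5.98
eef_pos: [481.8, 5.0, 94.2]
ee_rot: [0.012, -0.121, 0.993, -0.005]
force: [0.4, -11.1, -6.0]
grip_width: 0.255
```

```bash
python3 -c "
from h import *
un('M');cap('wrist');un('M')"
```

```text
M t 5.9833 unit xy [-73.8   9.5] r 74.4 F [ -2.2 -10.9] z 94.2 Fz -6.0 grip 0.255
cw dir [-0.104  0.995] yaw -0.242
M t 6.0333 unit xy [-73.8   9.6] r 74.5 F [ -2.3 -10.1] z 94.2 Fz -6.3 grip 0.246
cw dir [-0.102  0.995] yaw -0.243
```

>>> play_rows(
  plan=[
    [0.4, -3.5, 0, 0, 0, 0, -0.6],
    [0.4, -3.5, 0, 0, 0, 0, -0.6],
    [0.5, -3.5, 0, 0, 0, 0, -0.6],
    [0.6, -3, 0, 0, 0, 0, -0.6],
  ],
)

```text
time_s: 6.37
eef_pos: [482.6, -7.4, 94.2]
ee_rot: [0.011, -0.122, 0.992, -0.004]
force: [-1.5, 3.2, -3.8]
grip_width: 0.251
```

```bash
python3 -c "
from h import *
un('M');cap('wrist');un('M')"
```

```text
M t 6.3667 unit xy [-75.9  -2.8] r 75.9 F [-0.8  3.4] z 94.2 Fz -3.8 grip 0.251
cw dir [-0.265  0.964] yaw -0.244
M t 6.4167 unit xy [-75.9  -3.2] r 75.9 F [-0.5  4.1] z 94.2 Fz -2.4 grip 0.248
cw dir [-0.271  0.963] yaw -0.244
```

>>> play_rows(
  plan=[
    [0.8, -2.5, 0, 0, 0, 0, -0.6],
    [0.8, -2.5, 0, 0, 0, 0, -0.6],
  ],
)

```text
time_s: 6.58
eef_pos: [483.5, -12.5, 94.1]
ee_rot: [0.01, -0.122, 0.992, -0.004]
force: [-1.3, 5.6, -1.4]
grip_width: 0.245
```

```bash
python3 -c "
from h import *
un('M');cap('wrist');un('M')"
```

```text
M t 6.5833 unit xy [-76.2  -7.9] r 76.6 F [0.  5.8] z 94.1 Fz -1.4 grip 0.245
cw dir [-0.33   0.944] yaw -0.245
M t 6.6333 unit xy [-76.2  -8.3] r 76.6 F [-2.9  4.8] z 94.1 Fz -0.4 grip 0.252
cw dir [-0.334  0.943] yaw -0.244
```

>>> play_rows(
  plan=[
    [0.9, -2.5, 0, 0, 0, 0, -0.6],
  ],
)

```text
time_s: 6.72
eef_pos: [483.9, -14.8, 94.1]
ee_rot: [0.009, -0.122, 0.993, -0.003]
force: [-4.6, 9.6, 0.6]
grip_width: 0.247
```

```bash
python3 -c "
from h import *
un('M');cap('wrist');un('M')"
```

```text
M t 6.7167 unit xy [-76.3 -10.3] r 77.0 F [-2.2 10.4] z 94.1 Fz 0.6 grip 0.247
cw dir [-0.358  0.934] yaw -0.244
M t 6.7667 unit xy [-76.3 -10.5] r 77.0 F [-2.3  9.5] z 94.0 Fz 0.1 grip 0.246
cw dir [-0.36   0.933] yaw -0.244
```

>>> play_rows(
  plan=[
    [-1.2, 3.3, 0, 0, 0, 0, -0.6],
  ],
)

```text
time_s: 6.85
eef_pos: [483.1, -12.2, 94.2]
ee_rot: [0.009, -0.121, 0.993, -0.003]
force: [2.5, -2.5, -5.1]
grip_width: 0.25
```

```bash
python3 -c "
from h import *
un('M');cap('wrist');un('M')"
```

```text
M t 6.85 unit xy [-76.5  -7.5] r 76.8 F [ 1.8 -3. ] z 94.2 Fz -5.1 grip 0.25
cw dir [-0.324  0.946] yaw -0.243
M t 6.9 unit xy [-76.6  -7.1] r 76.9 F [-0.1  0.1] z 94.2 Fz -2.9 grip 0.244
cw dir [-0.319  0.948] yaw -0.243
```

>>> play_rows(
  plan=[
    [0, 0, 0, 0, 0, 0, -0.42],
    [0, 0, 0, 0, 0, 0, -0.3],
    [0, 0, 0, 0, 0, 0, -0.1],
    [0, 0, 0, 0, 0, 0, 0.1],
    [0, 0, 0, 0, 0, 0, 0.1],
  ],
)

```text
time_s: 7.32
eef_pos: [485.6, -13.7, 96.1]
ee_rot: [0.013, -0.121, 0.993, -0.005]
force: [-0.0, -0.7, -0.5]
grip_width: 0.547
```

```bash
python3 -c "
from h import *
un('M')"
```

```text
M t 7.3167 unit xy [-74.4  -9.5] r 75.0 F [-0.2 -0.7] z 96.1 Fz -0.5 grip 0.547
cw dir [-0.352  0.936] yaw -0.243
```

>>> play_rows(
  plan=[
    [0, 0, 30, 0, 0, 0, 0.1],
    [0, 0, 35, 0, 0, 0, 0.1],
    [2, -36, 0, 0, 0, 0, 0.1],
    [2, -36, 0, 0, 0, 0, 0.1],
    [2, -36, 0, 0, 0, 0, 0.1],
  ],
)

```text
time_s: 7.73
eef_pos: [491.4, -120.1, 165.2]
ee_rot: [0.013, -0.126, 0.992, -0.006]
force: [0.9, -0.5, 0.4]
grip_width: 0.549
```

>>> play_rows(
  plan=[
    [2, -36, 0, 0, 0, 0, 0.1],
    [2, -36, 0, 0, 0, 0, 0.1],
    [0, -20, 0, 0, 0, 0, 0.1],
    [0, 0, 0, 0, 0, 0, 0.1],
  ],
)

```text
time_s: 8.07
eef_pos: [495.3, -222.9, 166.4]
ee_rot: [0.015, -0.123, 0.992, -0.008]
force: [0.6, -0.3, -0.0]
grip_width: 0.551
```

```bash
python3 - <<'E'
from h import *
c=cap('wrist','w5.png');un('R')
print(sense()['eef_pos'],proj(c,[[494.3,-225.8,120],[565.3,-208.4,72]]).round())
d=c['img'][180:270,220:340];d=cv2.resize(d,(480,360));s=cap('scene')['img'][195:300,215:350];s=cv2.resize(s,(540,420),interpolation=cv2.INTER_CUBIC)
o=np.zeros((420,800,3),np.uint8);o[:270,:260]=cv2.resize(c['img'][150:300,208:352],(260,270));o[:,260:]=s;cv2.imwrite('pics/m5.png',o)
E
```

```text
R t 8.1167 unit xy [-71.2   2.3] r 71.2 F [-0.4  0.2] z 166.3 Fz -0.1 grip 0.552
cw dir [-0.182  0.983] yaw -0.248
[ 495.26657441 -221.3542926   166.30927423] [[277. 234.]
 [279. 295.]]
```

View pics/m5.png

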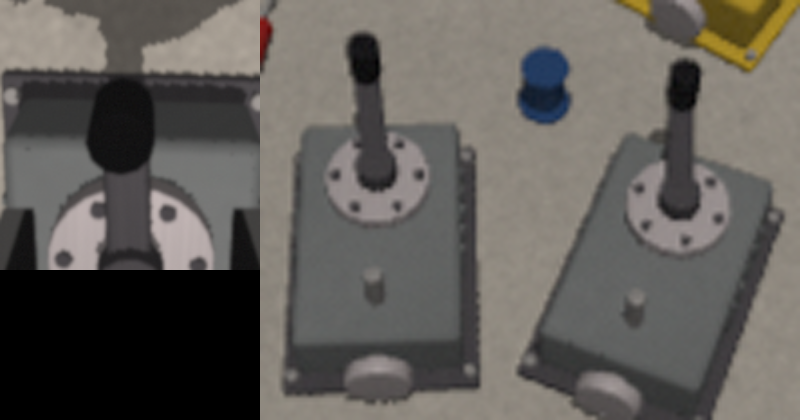

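```bash
python3 - <<'E'
from h import *
c=cap('scene')
for k,u,v in(('M',240.3,205.5),('L',321,212)):
    x,y,t=U[k];e=ray(c,u,v,120)[:2]-[x,y];print(k,e,-np.sin(t)*e[0]+np.cos(t)*e[1])
E
```

```text
M [-70.52021888 -23.87836281] -7.0243065368263835
L [-75.74697999  -7.76144752] -21.197000708117397
```

>>> play_rows(
  plan=[
    [-3, -2, -15, 0, 0, 0, 0.1],
    [-2, -2, -20, 0, 0, 0, 0.1],
    [0, 0, -20, 0, 0, 0, 0.1],
    [0, 0, -15, 0, 0, 0, 0.1],
    [0, 0, 0, 0, 0, 0, 0.1],
  ],
)

```text
time_s: 8.63
eef_pos: [491.4, -215.7, 95.7]
ee_rot: [0.016, -0.129, 0.991, -0.008]
force: [1.1, -0.2, -0.0]
grip_width: 0.552
```

```bash
python3 -c "
from h import *
un('R')"
```

```text
R t 8.6333 unit xy [-73.7   8.6] r 74.2 F [ 1.  -0.4] z 95.7 Fz -0.0 grip 0.552
cw dir [-0.099  0.995] yaw -0.259
```

>>> play_rows(
  plan=[
    [1, -5, -1, 0, 0, 0, 0.1],
    [1, -5, 0, 0, 0, 0, 0.1],
    [0, 0, 0, 0, 0, 0, 0.1],
  ],
)

```text
time_s: 8.88
eef_pos: [494.6, -224.2, 96.5]
ee_rot: [0.017, -0.131, 0.991, -0.008]
force: [-0.5, -0.5, -0.4]
grip_width: 0.553
```

```bash
python3 -c "
from h import *
un('R')"
```

```text
R t 8.8833 unit xy [-72.4  -0.3] r 72.4 F [-0.6 -0.4] z 96.5 Fz -0.4 grip 0.553
cw dir [-0.218  0.976] yaw -0.263
```

>>> play_rows(
  plan=[
    [-2, -2, -2, 0, 0, 0, -0.2],
    [0, 0, 0, 0, 0, 0, -0.6],
    [0, 0, 0, 0, 0, 0, -0.6],
    [0, 0, 0, 0, 0, 0, -0.6],
  ],
)

```text
time_s: 9.22
eef_pos: [493.3, -226.8, 96.3]
ee_rot: [0.018, -0.131, 0.991, -0.009]
force: [1.4, 0.3, -4.2]
grip_width: 0.248
```

```bash
python3 -c "
from h import *
un('R')"
```

```text
R t 9.2167 unit xy [-74.2  -2.6] r 74.3 F [ 1.4 -0. ] z 96.3 Fz -4.2 grip 0.248
cw dir [-0.248  0.969] yaw -0.263
```

>>> play_rows(
  plan=[
    [-0.6, 2.5, 0, 0, 0, 0, -0.6],
    [-0.6, 2.5, 0, 0, 0, 0, -0.6],
  ],
)

```text
time_s: 9.38
eef_pos: [491.9, -222.3, 96.3]
ee_rot: [0.018, -0.131, 0.991, -0.009]
force: [-2.1, -3.2, -0.8]
grip_width: 0.252
```

```bash
python3 -c "
from h import *
un('R');cap('wrist');un('R')"
```

```text
R t 9.3833 unit xy [-74.7   2. ] r 74.8 F [-2.7 -2.7] z 96.3 Fz -0.8 grip 0.252
cw dir [-0.186  0.982] yaw -0.262
R t 9.4333 unit xy [-74.8   2.5] r 74.9 F [-2.9 -1.3] z 96.3 Fz 0.3 grip 0.249
cw dir [-0.181  0.984] yaw -0.262
```

>>> play_rows(
  plan=[
    [-0.4, 2.5, 0, 0, 0, 0, -0.6],
    [-0.4, 2.5, 0, 0, 0, 0, -0.6],
  ],
)

```text
time_s: 9.6
eef_pos: [490.3, -217.1, 96.3]
ee_rot: [0.017, -0.13, 0.991, -0.01]
force: [-1.0, -5.6, -1.2]
grip_width: 0.244
```

```bash
python3 -c "
from h import *
un('R');cap('wrist');un('R')"
```

```text
R t 9.6 unit xy [-75.2   7.5] r 75.5 F [-2.1 -5.2] z 96.3 Fz -1.2 grip 0.244
cw dir [-0.116  0.993] yaw -0.262
R t 9.65 unit xy [-75.2   7.8] r 75.6 F [-4.  -3.9] z 96.3 Fz -1.8 grip 0.249
cw dir [-0.112  0.994] yaw -0.262
```

>>> play_rows(
  plan=[
    [-0.2, 2.8, 0, 0, 0, 0, -0.6],
  ],
)

```text
time_s: 9.73
eef_pos: [489.7, -214.8, 96.4]
ee_rot: [0.017, -0.131, 0.991, -0.01]
force: [-3.6, -10.8, -2.9]
grip_width: 0.247
```

```bash
python3 -c "
from h import *
un('R');cap('wrist');un('R')"
```

```text
R t 9.7333 unit xy [-75.2   9.8] r 75.8 F [-5.8 -9.8] z 96.4 Fz -2.9 grip 0.247
cw dir [-0.085  0.996] yaw -0.262
R t 9.7833 unit xy [-75.2  10.2] r 75.9 F [-5.3 -8.5] z 96.4 Fz -2.8 grip 0.251
cw dir [-0.08   0.997] yaw -0.262
```

>>> play_rows(
  plan=[
    [0.3, -3.5, 0, 0, 0, 0, -0.6],
    [0.4, -3.5, 0, 0, 0, 0, -0.6],
    [0.5, -3.5, 0, 0, 0, 0, -0.6],
    [0.6, -3.5, 0, 0, 0, 0, -0.6],
    [0.8, -3, 0, 0, 0, 0, -0.6],
  ],
)

```text
time_s: 10.2
eef_pos: [490.2, -228.1, 96.2]
ee_rot: [0.014, -0.133, 0.991, -0.006]
force: [-7.2, 1.7, 3.9]
grip_width: 0.247
```

```bash
python3 -c "
from h import *
un('R');cap('wrist');un('R')"
```

```text
R t 10.2 unit xy [-77.6  -3.3] r 77.6 F [-6.7  3.1] z 96.2 Fz 3.9 grip 0.247
cw dir [-0.254  0.967] yaw -0.267
R t 10.25 unit xy [-77.6  -3.7] r 77.7 F [-4.7  3.7] z 96.2 Fz 2.6 grip 0.248
cw dir [-0.259  0.966] yaw -0.267
```

>>> play_rows(
  plan=[
    [1, -2.5, 0, 0, 0, 0, -0.6],
    [1, -2.5, 0, 0, 0, 0, -0.6],
  ],
)

```text
time_s: 10.42
eef_pos: [491.8, -232.5, 96.2]
ee_rot: [0.013, -0.134, 0.991, -0.005]
force: [0.7, 2.2, -0.5]
grip_width: 0.25
```

```bash
python3 -c "
from h import *
un('R');cap('wrist');un('R')"
```

```text
R t 10.4167 unit xy [-76.9  -7.9] r 77.3 F [1.2 2. ] z 96.2 Fz -0.5 grip 0.25
cw dir [-0.312  0.95 ] yaw -0.268
R t 10.4667 unit xy [-76.8  -8.4] r 77.3 F [-1.  3.] z 96.2 Fz -0.4 grip 0.251
cw dir [-0.318  0.948] yaw -0.268
```

>>> play_rows(
  plan=[
    [1, -2.5, 0, 0, 0, 0, -0.6],
    [1, -2.5, 0, 0, 0, 0, -0.6],
  ],
)

```text
time_s: 10.63
eef_pos: [494.5, -237.4, 96.2]
ee_rot: [0.013, -0.134, 0.991, -0.005]
force: [0.7, 2.9, -0.2]
grip_width: 0.244
```

```bash
python3 -c "
from h import *
un('R');cap('wrist');un('R')"
```

```text
R t 10.6333 unit xy [-75.4 -13.3] r 76.5 F [1.3 2.7] z 96.2 Fz -0.2 grip 0.244
cw dir [-0.379  0.925] yaw -0.269
R t 10.6833 unit xy [-75.3 -13.6] r 76.5 F [1.5 2.6] z 96.2 Fz 0.4 grip 0.249
cw dir [-0.384  0.923] yaw -0.268
```

>>> play_rows(
  plan=[
    [1, -2.3, 0, 0, 0, 0, -0.6],
    [1, -2.3, 0, 0, 0, 0, -0.6],
  ],
)

```text
time_s: 10.85
eef_pos: [496.8, -241.3, 96.1]
ee_rot: [0.013, -0.134, 0.991, -0.004]
force: [-4.1, 8.7, 4.4]
grip_width: 0.254
```

```bash
python3 -c "
from h import *
un('R');cap('wrist');un('R')"
```

```text
R t 10.85 unit xy [-74.  -17.6] r 76.1 F [-2.1  9.4] z 96.1 Fz 4.4 grip 0.254
cw dir [-0.433  0.901] yaw -0.269
R t 10.9 unit xy [-74.  -17.8] r 76.1 F [-0.2  8.1] z 96.1 Fz 3.0 grip 0.25
cw dir [-0.436  0.9  ] yaw -0.268
```

The right crank has about 21 mm, against about 31 mm left and 12 mm middle, so the left gearbox gets the ring. I'll relieve the spring, release and rise.

>>> play_rows(
  plan=[
    [-1.2, 2.6, 0, 0, 0, 0, -0.6],
    [0, 0, 0, 0, 0, 0, -0.42],
    [0, 0, 0, 0, 0, 0, -0.2],
    [0, 0, 0, 0, 0, 0, 0.1],
    [0, 0, 0, 0, 0, 0, 0.1],
  ],
)

```text
time_s: 11.32
eef_pos: [497.0, -241.2, 96.9]
ee_rot: [0.015, -0.133, 0.991, -0.006]
force: [0.1, -0.2, 0.4]
grip_width: 0.551
```

```bash
python3 -c "
from h import *
un('R')"
```

```text
R t 11.3167 unit xy [-73.8 -17.5] r 75.8 F [ 0.1 -0.3] z 96.9 Fz 0.4 grip 0.551
cw dir [-0.433  0.902] yaw -0.267
```

>>> play_rows(
  plan=[
    [0, 0, 30, 0, 0, 0, 0.1],
    [0, 0, 40, 0, 0, 0, 0.1],
    [0, 0, 40, 0, 0, 0, 0.5],
    [0, 30, 20, 0, 0, -0.05, 0.6],
    [0, 40, 0, 0, 0, -0.1, 0.6],
  ],
)

```text
time_s: 11.73
eef_pos: [495.3, -175.0, 230.6]
ee_rot: [0.014, -0.053, 0.998, -0.006]
force: [0.5, 0.3, 0.6]
grip_width: 0.801
```

>>> play_rows(
  plan=[
    [0, 41, 0, 0.01, 0.028, -0.05, 0.6],
    [0, 41, 0, 0, 0, -0.05, 0.6],
    [0, 41, 0, 0, 0, -0.05, 0.6],
    [0, 41, 0, 0, 0, -0.05, 0.6],
    [0, 41, 0, 0, 0, -0.05, 0.6],
  ],
)

```text
time_s: 12.15
eef_pos: [495.0, 34.1, 234.3]
ee_rot: [0.004, 0.083, 0.997, -0.004]
force: [0.9, -0.3, -0.1]
grip_width: 0.801
```

>>> play_rows(
  plan=[
    [0, 41, 0, 0, 0, 0, 0.6],
    [0, 41, 0, 0, 0, 0, 0.6],
    [0, 41, 0, 0, 0, 0, 0.6],
    [0, 41, 0, 0, 0, 0, 0.6],
    [0, 41, 0, 0, 0, 0, 0.6],
  ],
)

```text
time_s: 12.57
eef_pos: [494.0, 242.7, 235.8]
ee_rot: [0.006, 0.085, 0.996, -0.004]
force: [0.6, 0.2, -0.5]
grip_width: 0.802
```

>>> play_rows(
  plan=[
    [0, 41, 0, 0, 0, 0, 0.6],
    [0, 41, 0, 0, 0, 0, 0.6],
    [0, 30, 0, 0, 0, 0, 0.6],
    [0, 10, 0, 0, 0, 0, 0.6],
    [0, 0, 0, 0, 0, 0, 0.6],
  ],
)

```text
time_s: 12.98
eef_pos: [491.8, 375.0, 235.3]
ee_rot: [0.008, 0.081, 0.997, -0.003]
force: [-0.1, -1.3, -1.6]
grip_width: 0.801
```

```bash
python3 - <<'E'
from h import *
st();c=cap('wrist','w6.png');print(proj(c,[[493.3,374,94],[493.3,374,60]]).round())
E
```

```text
time_s 12.983
joints [ 0.468  0.516  1.19  -0.013  1.425 -0.938]
dq [ 0.018  0.012 -0.007 -0.004 -0.002 -0.   ]
tau [ 1.3270e+00 -5.0725e+01 -2.7538e+01  5.2000e-02  4.9000e-02  2.6400e-01]
eef_pos [491.751 374.994 235.275]
ee_rot [ 0.008  0.081  0.997 -0.003]
force [-0.132 -1.265 -1.562]
wrist_torque [ 0.003  0.066 -0.043]
grip_width 0.801
[[281. 190.]
 [281. 179.]]
```

View pics/w6.png

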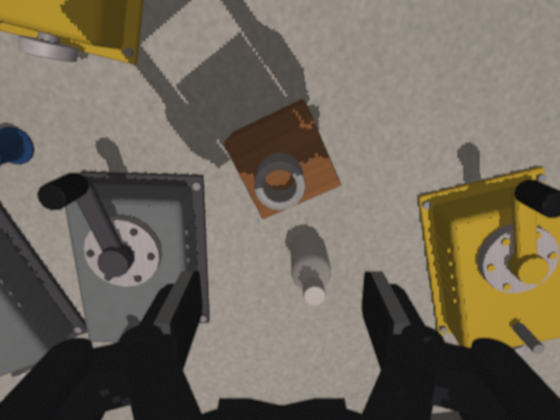

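>>> play_rows(
  plan=[
    [0, -1.5, -35, 0.007, 0.015, 0, 0.6],
    [0, -1, -40, 0, 0, 0, 0.6],
    [0, 0, -40, 0, 0, 0, 0.6],
    [0, 0, -25, 0, 0, 0, 0.6],
    [0, 0, -5, 0, 0, 0, 0.6],
  ],
)

```text
time_s: 13.45
eef_pos: [494.2, 365.9, 89.5]
ee_rot: [0.004, 0.084, 0.996, 0.002]
force: [0.2, 0.1, 0.7]
grip_width: 0.802
```

```bash
python3 - <<'E'
from h import *
s=sense();print(s['eef_pos'],s['ee_rot'],s['force']);c=cap('wrist','w7.png');print(proj(c,[[493.3,374,94],[491,371.5,94]]).round())
E
```

```text
[494.2185722  365.86743023  89.54082595] [0.0044814  0.08393558 0.99645892 0.00208964] [0.16262678 0.13456082 0.70577029]
[[299. 283.]
 [292. 279.]]
```

>>> play_rows(
  plan=[
    [-1, 3, 0, 0, 0, 0, 0.6],
    [-1, 3, -10, 0, 0, 0, 0.6],
    [0, 0, -9, 0, 0, 0, 0.6],
    [0, 0, -4, 0, 0, 0, 0.6],
    [0, 0, 0, 0, 0, 0, 0.6],
  ],
)

```text
time_s: 13.92
eef_pos: [496.1, 372.1, 72.5]
ee_rot: [0.009, 0.085, 0.996, 0.005]
force: [-0.1, 0.3, 0.3]
grip_width: 0.801
```

```bash
python3 - <<'E'
from h import *
s=sense();print(s['eef_pos'],s['ee_rot'],s['force']);c=cap('wrist','w7.png');print(proj(c,[[493.3,374,94],[491,371.5,94]]).round())
E
```

```text
[496.05330338 372.12917671  72.45897924] [0.00933146 0.08512087 0.99631554 0.00476541] [-0.06581494  0.31980497  0.26260017]
[[285. 305.]
 [277. 301.]]
```

View pics/w7.png

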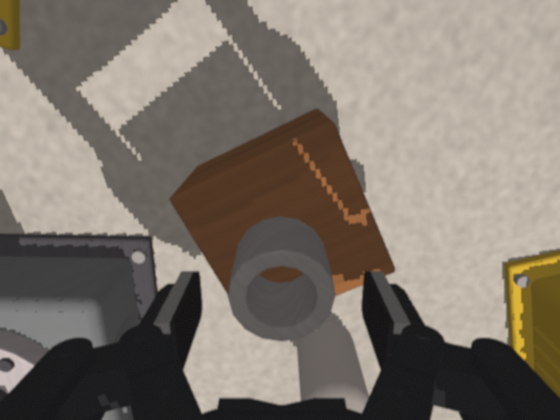

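>>> play_rows(
  plan=[
    [-4, 0.5, -3, -0.008, 0.019, 0, 0.6],
    [-4, 0.5, -3, 0, 0, 0, 0.6],
    [-1, 0, -3, 0, 0, 0, 0.6],
    [0, 0, 0, 0, 0, 0, 0.6],
  ],
)

```text
time_s: 14.3
eef_pos: [486.7, 373.8, 64.3]
ee_rot: [0.0, 0.085, 0.996, 0.0]
force: [-0.1, -0.0, -0.1]
grip_width: 0.8
```

```bash
python3 - <<'E'
from h import *
s=sense();print(s['eef_pos'],s['ee_rot'],s['force']);c=cap('wrist','w8.png');print(proj(c,[[490,373,94]]).round(),proj(c,[[s['eef_pos'][0],s['eef_pos'][1],94]]).round())
g=cv2.cvtColor(c['img'],6);h=cv2.HoughCircles(cv2.GaussianBlur(g,(5,5),1),3,1,60,param1=80,param2=20,minRadius=40,maxRadius=65);print(h)
E
```

```text
[486.7412118  373.75769343  64.3480948 ] [3.49560628e-04 8.49330853e-02 9.96386587e-01 1.32434060e-04] [-0.14468767 -0.00548038 -0.0527876 ]
[[280. 332.]] [[281. 324.]]
[[[280.5 315.5  59.8]]]
```

>>> play_rows(
  plan=[
    [0, 0, 0, 0, 0, 0, 0.2],
    [0, 0, 0, 0, 0, 0, -0.3],
    [0, 0, 0, 0, 0, 0, -0.3],
    [0, 0, 0, 0, 0, 0, -0.3],
    [0, 0, 0, 0, 0, 0, -0.3],
  ],
  grip_force=40,
)

```text
time_s: 14.77
eef_pos: [487.2, 373.9, 65.2]
ee_rot: [0.001, 0.085, 0.996, 0.0]
force: [-0.7, 0.1, -1.5]
grip_width: 0.481
```

>>> play_rows(
  plan=[
    [0, 0, 20, 0, 0, 0, -0.3],
    [0, 0, 30, 0, 0, 0, -0.3],
    [0, 0, 20, 0, 0, 0, -0.3],
    [0, 0, 0, 0, 0, 0, -0.3],
  ],
)

```text
time_s: 15.1
eef_pos: [485.8, 372.9, 135.4]
ee_rot: [-0.001, 0.085, 0.996, -0.001]
force: [0.3, -0.3, 0.5]
grip_width: 0.479
```

```bash
python3 - <<'E'
from h import *
s=sense();print(s['eef_pos'],s['ee_rot'],s['force']);c=cap('wrist','w9.png')
a=cap('side');print(proj(a,[s['eef_pos']]))
o=np.zeros((420,800,3),np.uint8);o[:,:400]=c['img'][:,80:480]
o[:400,400:]=cv2.resize(a['img'][60:200,210:350],(400,400),interpolation=cv2.INTER_CUBIC);cv2.imwrite('pics/m9.png',o)
E
```

```text
[485.77019096 372.94041608 135.41022391] [-1.45259776e-03  8.51370761e-02  9.96367707e-01 -9.80315217e-04] [ 0.25484373 -0.30018779  0.54892653]
[[257.3311047  129.70805627]]
```

View pics/m9.png

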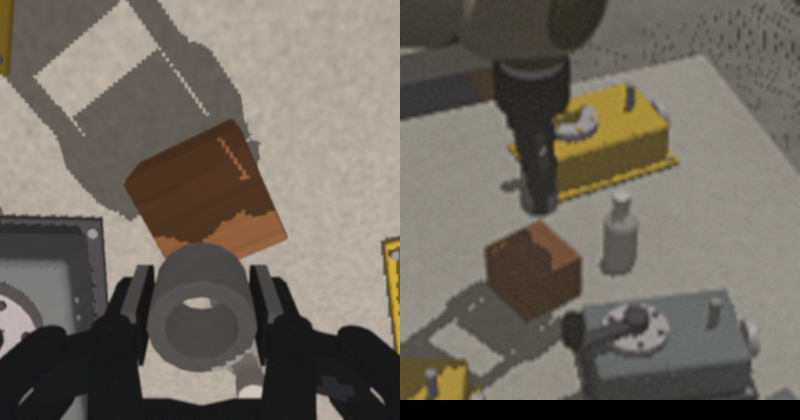

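```bash
python3 - <<'E'
from h import *
c=cap('wrist');s=sense();z=s['eef_pos'][2]
for v in (316,319,322):
    p=ray(c,282,v,z+28.8);q=ray(c,282+55,v,z+28.8);print(p-s['eef_pos'],'rad',np.linalg.norm(q-p))
g=cv2.GaussianBlur(cv2.cvtColor(c['img'],6),(5,5),1)
for P in((20,40),(45,65)):
    h=cv2.HoughCircles(g,cv2.HOUGH_GRADIENT,1,5,param1=60,param2=15,minRadius=P[0],maxRadius=P[1]);print(h[0][:3] if h is not None else None)
E
```

```text
[-1.2710354   1.25048633 28.8       ] rad 20.37219104331039
[1.88824219e-02 1.02784424e+00 2.88000000e+01] rad 20.434655040091048
[ 1.31674126  0.80383151 28.8       ] rad 20.497503327158373
[[432.5 359.5  34.1]
 [ 48.5 354.5  21.3]
 [ 47.5 349.5  34.9]]
[[280.5 307.5  63.3]
 [ 66.5 342.5  57.7]
 [281.5 319.5  56.1]]
```

The ring is held centred on the tool (offset about 0,1 mm). I'll carry it over the left pin at (621,198).

>>> play_rows(
  plan=[
    [23, -29, 10, 0, 0, 0, -0.3],
    [23, -29, 0, 0, 0, 0, -0.3],
    [23, -29, 0, 0, 0, 0, -0.3],
    [23, -29, 0, 0, 0, 0, -0.3],
    [20, -27, 0, 0, 0, 0, -0.3],
  ],
)

```text
time_s: 15.67
eef_pos: [592.3, 228.1, 131.8]
ee_rot: [-0.012, 0.08, 0.997, -0.005]
force: [-0.1, 1.3, -1.8]
grip_width: 0.48
```

>>> play_rows(
  plan=[
    [12, -18, 0, 0, 0, 0, -0.3],
    [4, -8, 0, 0, 0, 0, -0.3],
    [0, 0, 0, 0, 0, 0, -0.3],
  ],
)

```text
time_s: 15.92
eef_pos: [610.4, 194.5, 125.6]
ee_rot: [-0.015, 0.083, 0.996, -0.006]
force: [-0.2, 0.8, -0.7]
grip_width: 0.485
```

```bash
python3 - <<'E'
from h import *
s=sense();print(s['eef_pos'],s['ee_rot'],s['force'],s['grip_width'])
E
```

```text
[610.35550274 194.51467023 125.63050937] [-0.01518223  0.08326218  0.99639278 -0.00619162] [-0.23847885  0.77966097 -0.70116917] 0.4845401926412139
```

>>> play_rows(
  plan=[
    [5, 1, 4, 0.01, -0.031, 0, -0.3],
    [5, 1, 0, 0, 0, 0, -0.3],
    [1, 0, 0, 0, 0, 0, -0.3],
    [0, 0, 0, 0, 0, 0, -0.3],
  ],
)

```text
time_s: 16.25
eef_pos: [618.4, 199.9, 125.9]
ee_rot: [-0.004, 0.082, 0.997, -0.0]
force: [-0.6, -0.3, -0.6]
grip_width: 0.483
```

```bash
python3 - <<'E'
from h import *
s=sense();print(s['eef_pos'],s['ee_rot'],s['force'],s['grip_width'])
E
```

```text
[618.40572571 199.86807235 125.85189335] [-3.85652111e-03  8.22344107e-02  9.96605538e-01 -1.76678866e-04] [-0.64460899 -0.33410886 -0.63644139] 0.48323760172975444
```

>>> play_rows(
  plan=[
    [3, -2.5, -6, 0, -0.008, 0, -0.3],
    [1, 0, -6, 0, 0, 0, -0.3],
    [0, 0, -6, 0, 0, 0, -0.3],
    [0, 0, 0, 0, 0, 0, -0.3],
  ],
)

```text
time_s: 16.58
eef_pos: [621.2, 199.5, 105.0]
ee_rot: [-0.001, 0.081, 0.997, -0.0]
force: [0.3, 0.2, -1.2]
grip_width: 0.479
```

```bash
python3 - <<'E'
from h import *
s=sense();p=np.array(s['eef_pos']);print(p,s['ee_rot'],s['force'],s['grip_width'])
a=cap('side','s10.png');b=cap('scene','c10.png')
for c in(a,b): print(proj(c,[p+[0,1,-5],[621,198,95],[621,198,60]]).round(1).tolist())
E
```

```text
[621.20337275 199.52074173 105.00064459] [-8.34439804e-04  8.06320355e-02  9.96743583e-01 -9.03792059e-05] [ 0.25771068  0.15730966 -1.17254785] 0.4786645417354331
[[320.0, 163.4], [320.1, 165.2], [319.1, 173.5]]
[[309.9, 267.6], [308.8, 268.3], [307.9, 274.4]]
```

>>> play_rows(
  plan=[
    [0.5, -2, -5, 0, 0, 0, -0.3],
    [0, 0, -8, 0, 0, 0, -0.3],
    [0, 0, -5, 0, 0, 0, -0.3],
  ],
)

```text
time_s: 16.93
eef_pos: [623.1, 197.4, 88.7]
ee_rot: [0.002, 0.081, 0.997, 0.0]
force: [-0.0, -0.8, -2.0]
grip_width: 0.482
```

```bash
python3 - <<'E'
from h import *
s=sense();p=np.array(s['eef_pos']);print(p,s['ee_rot'],s['force'],s['grip_width'])
E
```

```text
[623.09507507 197.37002644  88.68183651] [1.62967726e-03 8.07335991e-02 9.96734288e-01 4.34271844e-04] [-0.01267008 -0.76631235 -1.97240171] 0.48237214052441274
```

>>> play_rows(
  plan=[
    [-0.5, 0, -8, 0, 0, 0, -0.3],
    [-0.5, 0, -8, 0, 0, 0, -0.3],
    [0, 0, -4, 0, 0, 0, -0.3],
    [0, 0, -1, 0, 0, 0, -0.3],
  ],
)

```text
time_s: 17.27
eef_pos: [621.6, 197.1, 65.0]
ee_rot: [0.001, 0.081, 0.997, 0.0]
force: [-6.7, -0.9, 18.2]
grip_width: 0.485
```

```bash
python3 - <<'E'
from h import *
s=sense();p=np.array(s['eef_pos']);print(p,s['ee_rot'],s['force'],s['grip_width'])
E
```

```text
[621.64179622 197.10233797  65.04098603] [1.06580259e-03 8.08799958e-02 9.96723245e-01 2.52908567e-04] [-6.66602824 -0.93692649 18.21231476] 0.484620564253355
```

>>> play_rows(
  plan=[
    [0, 0, 0.5, 0, 0, 0, -0.3],
    [0, 0, 0, 0, 0, 0, 0.1],
    [0, 0, 0, 0, 0, 0, 0.4],
    [0, 0, 0, 0, 0, 0, 0.6],
    [0, 0, 0, 0, 0, 0, 0.6],
  ],
)

```text
time_s: 17.68
eef_pos: [621.9, 197.2, 65.4]
ee_rot: [0.002, 0.081, 0.997, 0.0]
force: [0.1, -0.6, -0.4]
grip_width: 0.801
```

>>> play_rows(
  plan=[
    [0, 0, 15, 0, 0, 0, 0.6],
    [0, 0, 25, 0, 0, 0, 0.6],
    [0, 0, 40, 0, 0, 0, 0.6],
    [0, 0, 40, 0, 0, 0, 0.6],
    [0, 0, 40, 0, 0, 0, 0.6],
  ],
)

```text
time_s: 18.1
eef_pos: [616.5, 196.3, 220.2]
ee_rot: [-0.009, 0.081, 0.997, -0.002]
force: [1.1, -0.4, 0.3]
grip_width: 0.796
```

>>> play_rows(
  plan=[
    [-35, 20, 10, 0, 0, 0, 0.6],
    [-35, 20, 0, 0, 0, 0, 0.6],
    [-35, 20, 0, 0, 0, 0, 0.6],
    [-35, 20, 0, 0, 0, 0, 0.6],
    [-35, 20, 0, 0, 0, 0, 0.6],
  ],
)

```text
time_s: 18.52
eef_pos: [444.5, 294.7, 241.8]
ee_rot: [0.003, 0.086, 0.996, 0.001]
force: [1.0, 1.5, 0.2]
grip_width: 0.798
```

```bash
python3 - <<'E'
from h import *
s=sense();print(s['eef_pos'],s['force'],s['grip_width'])
a=cap('side','s11.png');b=cap('scene','c11.png')
for c,n in((b,'scene'),(a,'side')): print(n,proj(c,[[621.5,198,94],[621.5,198,60]]).round(1).tolist())
o=np.zeros((600,800,3),np.uint8);o[:300,:]=cv2.resize(b['img'][190:295,135:415],(800,300),interpolation=cv2.INTER_CUBIC)
o[300:,:300]=cv2.resize(a['img'][140:215,255:330],(300,300),interpolation=cv2.INTER_CUBIC);o[300:,300:]=cv2.resize(a['img'][185:335,240:490],(500,300),interpolation=cv2.INTER_CUBIC);cv2.imwrite('pics/m11.png',o)
E
```

```text
[444.52315639 294.6723507  241.77892911] [0.95749487 1.47002424 0.2199956 ] 0.7978900123449579
scene [[308.7, 268.6], [307.9, 274.6]]
side [[320.2, 165.4], [319.3, 173.4]]
```

View pics/m11.png

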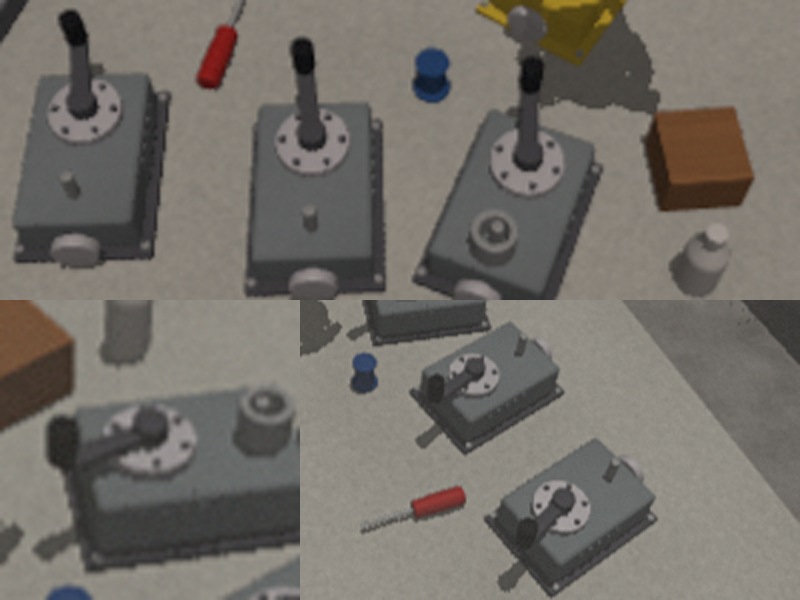

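```bash
python3 - <<'E'
from h import *
c=cap('scene')
for k,u,v in(('R',69.5,19),('M',302,45),('L',532,64)):
    x,y,t=U[k];e=ray(c,135+u/2.857,190+v/2.857,120)[:2]-[x,y];print(k,e.round(1),-np.sin(t)*e[0]+np.cos(t)*e[1])
s=sense();print(s['time_s'],s['force'],s['dq'])
ctrl.finish_job()
E
```

```text
R [-65.4 -27. ] -12.416995871176795
M [-69.9 -22.6] -5.91770078539076
L [-74.6  -7. ] -20.274749896826293
18.6667 [ 0.04042255 -0.57185072  0.58837802] [-0.05526421  0.04208596 -0.04653102 -0.01045129 -0.00182576 -0.01737916]
the job is handed in; nothing more can be done
```

I rocked all three cranks in order, left to right, clockwise and then anticlockwise, to a held resistance of about 8–10 N, against a limit of about 20 N. I relieved the spring each time before letting go, so the knobs stayed at their anticlockwise ends. The job is handed in, with no verdict reported; the last clock reading, just before that, was 18.7 s.

| Gearbox | Free travel felt | Final knob position, right of the middle line |
|---|---|---|
| Left | about 31 mm | about 20 mm (needs over 16.5) |
| Middle | about 12 mm | about 6–7 mm (needs over 5.5) |
| Right | about 21 mm | about 12–14 mm (needs over 5.5) |

The left gearbox had the most play, so I put the steel ring over its pin and let go.

**Last checks:** the final picture shows the ring seated upright over the left pin. The spool, screwdriver and oil bottle look unmoved, and the arm is clear of everything. The jar was outside that picture, but the arm never went near it.

**Least certain:** the middle knob's margin. My readings gave 5.9 to 7.0 mm right of the line, with errors of about 2 mm, so it clears the 5.5 mm limit only narrowly. It was left at the end where the drive resisted. The travel figures are also good only to a few mm, but the gaps between gearboxes are much larger than that.

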